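# Uncover the urchin jar and leave the clinging dish behind

## Task

Two covered specimen jars stand on the bench. Lift the cover off the one with the black sea urchin inside, straight up so that the dish clinging inside it stays standing where it is, and gently set the cover down, viewing hole up, in the empty half of the white tray (the half without urchins). Leave the gravel jar alone.

Things in the scene. Friction and masses are not known exactly. Their poses are not given: they have to be found in the camera images.
- urchin_cover: Outer part of the urchin jar: round white plastic cap, open below, its flat top a lip around a 36 mm viewing hole; 56 mm outside diameter, 40 mm tall, wall 2.5 mm, 50 g. Origin at the centre of its lower rim, z up to the lip. Grip its side wall, across the diameter. It starts fitted over the dish, rim 14 mm and top 54 mm above the bench; it must rise 36 mm to be clear of the dish.
- urchin_dish: Inner part: white cup, 47 mm outside, on a steel foot 60 mm wide, 10 mm thick; 50 mm tall in all, 0.3 kg or more; a black urchin in it shows through the hole. Origin under the foot's centre, z up. Its rubber seal rubs inside the cover (about 1 N, less than its weight): a straight level lift leaves it standing; gripping the foot, tilting or moving sideways too soon drags it along.
- gravel_cover: The cover of the other jar, identical in make, whose dish holds pale gravel instead of an urchin. Same origin as the urchin cover. To be left alone.
- tray: White plastic tray, fixed, 200 mm (its x) by 260 mm (its y), 25 mm tall, walls and floor 4 mm thick. Origin at the centre of its underside, z up. Two loose black urchins, about 50 mm wide and 35 mm tall, lie in its +y half; its -y half is empty (middle of the empty half at x = 0, y = -63 mm).
Things that resemble listed ones, but are neither listed nor needed, are in the scene too. What is shaped like the urchin_cover but green is not meant. What is shaped like the urchin_dish but red is not meant.

How it is judged (in metres and radians):
On the way:
1. the urchin jar's cover is lifted clear above its dish, the dish still standing on the bench (z of urchin_cover in the frame of urchin_dish above 0.055 m and height (world z) of urchin_dish below 0.006 m and angle between urchin_dish's own z axis and vertical below 0.17 rad), for 0.1 s.
At the end, for the whole second after the job is handed in: The urchin jar's cover stands at rest, hole up (within 10 degrees), flat on the tray's floor with its centre in the empty half (up to 10 mm over the middle line); the urchin dish stands upright within 20 mm of where it was, and the gravel jar's cover is within 20 mm of where it was (x of urchin_cover in the frame of tray between -0.08 and 0.08 m and y of urchin_cover in the frame of tray between -0.11 and 0.01 m and z of urchin_cover in the frame of tray below 0.008 m and angle between each of urchin_cover, urchin_dish's own z axis and vertical below 0.17 rad and linear speed of urchin_cover below 0.03 m/s and distance of each of urchin_dish, gravel_cover from where it was at the start of the episode below 0.02 m); the robot touches nothing.
It fails at once if the urchin dish is dragged up off the bench (more than 15 mm) (height (world z) of urchin_dish above 0.015 m).
It fails at once if the urchin dish is tipped by more than 25 degrees (angle between urchin_dish's own z axis and vertical above 0.44 rad).
It fails at once if the gravel jar's cover is moved by more than 20 mm (distance of gravel_cover from where it was at the start of the episode above 0.02 m).
It fails at once if the cover is dropped: it moves faster than 0.6 m/s out of the fingers (a fall of about 20 mm) (linear speed of urchin_cover above 0.6 m/s and contact force between urchin_cover and the fingers below 0.1 N).
It also fails if it takes over 35 s, if anything falls off the work surface, if the arm or the gripper's body presses on something with over 40 N, if the wrist force passes 120 N, or if a joint passes its speed limit or range.

## Robot

A 7-joint arm with a two-finger parallel gripper is mounted at the origin on the work surface. World frame = base frame: x ahead of the robot, y to its left, z up, the work surface at z = 0. Lengths are in mm, angles in rad, forces in N, time in s.
With the tool pointing down it reaches from about 425 to 950 mm from the base axis. Payload 4.7 kg.
Tool frame: the origin (TCP) lies midway between the tips of the shut fingers; the grasp point (between the pads) lies 19 mm behind it (r.pinch_z is the distance from the TCP to the grasp point, in mm); z points along the fingers, y is the direction in which the jaws open and shut (so a half turn about z gives the same grasp; the last joint's range is limited). The gripper opens to 85 mm and grips with 20 to 120 N. Pads are 22 mm wide; open, the fingers measure 114 mm over their backs; the gripper's body (76 mm by 85 mm) begins 54 mm behind the grasp point. The pads swing forward as they close: fully open they stand 13 mm farther back than shut.
Start: joints at [-1.169, 0.469, -0.049, 1.532, 0.024, 1.141, -0.082], TCP at [281.842, 613.363, 231.335] pointing down, gripper open.
Joint ranges: [-2.59, 2.59], [-0.33, 1.99], [-1.39, 1.29], [0.1, 2.45], [-1.04, 4.18], [0.21, 1.99], [-2.66, 2.66]. Speed limits (rad/s): [2.57, 2.57, 3.14, 3.14, 3.14, 3.14, 3.14].

## Interface

Orientations are given as a unit quaternion [x, y, z, w].
In Python, from workcell import sensors, vision, r gives the robot as it stands.
- The arm moves only by the tool apply_moves, never from a script. Its argument "rows" is one flat list of numbers, 7 for each row, row after row: the shift along the tool's x, y, z in cm, then the turn, a rotation vector about the tool's x, y, z in degrees, then the opening, from -1 (shut) to 1 (fully open). In form: [x, y, z, rx, ry, rz, jaw, x, y, z, rx, ry, rz, jaw, ...]. A call has 1 to 8 rows; each row shifts and turns the commanded pose from where the row before left it, along the tool's axes as they then stand; what a row does not reach is not made up. A row lasts 1/8 s, in which the tool goes at most 62.5 mm and 10.7 degrees, less where a joint would pass 70% of its speed; a pose out of reach is approached as far as the arm can. A call with a gripper value outside its range is refused whole. The fingers move at their own pace and stop on an object; "force" is the grip in N (left out, the last holds). Time passes only in rows, so rows that do not move let the fingers close. It gives the time, the measured TCP pose, the force and the opening at its end, in the units of the state.
- sensors.state(): the state, without advancing time (a new reading comes with each control period).
- vision.snapshot(name): name is "scene" or "top" or "wrist"; returns a dict with "frame" (400x640x3 uint8, red, green, blue), "z_map" (400x640 float32, mm along the optical axis (not along the pixel's ray), 0 where there is no reading), "vfov" (degrees; the focal length in pixels is half the picture's height over the tangent of half this angle, whatever the lens; pixels are square), "cx", "cy" (the principal point, pixels), "world_from_camera" (4x4, takes a point from camera to world coordinates); the wrist camera has in their place "tool_from_camera" (4x4, takes a point from camera to tool coordinates, whose origin is the TCP and whose axes are the flange's). Camera axes: x right, y down, z forward; pixel columns grow to the right and rows downward; lengths in mm; the calibration is good to about 2 mm. A picture is of the moment at which its call begins: read the wrist's pose just before it.
- r.hand_in(): hands the job in, once; it reports no verdict.
The state is a dict: "time": time; "joints": joint angles; "joint_vel": joint speeds; "joint_efforts": joint torques, N m; "position": TCP position; "eef_rot": TCP orientation; "wrist_force": force on the tool from outside, world axes, zero at the start; "torque": the same for the moment, N m; "finger_gap": opening from 0.0 (shut) to 1.0 (fully open).
Only numpy, scipy, OpenCV 4.12 (cv2) and the standard library are available. Lean on these libraries where they do the work, as an engineer would, in place of code of your own. Each camera call takes 0.05 s, during which the arm holds its last target.

## Working session

There is one attempt and no reset: what is moved stays moved. The work goes in short steps, Python scripts to look and compute and a tool call to move; the robot and the scene stay as the last step left them, time stands still between calls to the robot, and variables do not carry over. Pictures are saved under pics/ and viewed, and the job is handed in when it is done.

Besides the shell and the picture viewer there is one more tool, called as name(argument=value, ...) on one line, values as JSON. apply_moves: Moves the arm, as the interface text tells. Its arguments: {"type":"object","properties":{"rows":{"type":"array","items":{"type":"number"}},"force":{"type":"number"}},"required":["rows"]}

```bash
mkdir -p pics; cat > h.py <<'E'
import numpy as np, cv2
from workcell import sensors, vision, r
def snap(n,f):
    s=sensors.state(); d=vision.snapshot(n)
    cv2.imwrite(f'pics/{f}.png',d['frame'][:,:,::-1]); np.savez(f'pics/{f}.npz',**d,pos=s['position'],rot=s['eef_rot']); return d
def pts(d):
    z=np.array(d['z_map']);h,w=z.shape;f=h/2/np.tan(np.radians(float(d['vfov']))/2)
    u,v=np.meshgrid(np.arange(w),np.arange(h))
    P=np.stack([(u-float(d['cx']))*z/f,(v-float(d['cy']))*z/f,z,np.ones_like(z)],-1)
    return (P@np.array(d['world_from_camera']).T)[...,:3]
E
python3 - <<'E'
from h import *
print(sensors.state())
for n in ['scene','top']: snap(n,n+'0')
E
```

```text
{'time': 0.0, 'joints': array([-1.16888385,  0.46945141, -0.04858359,  1.5337357 ,  0.02409138,
        1.1409921 , -0.08227141]), 'joint_vel': array([ 9.02567704e-05, -3.52165518e-04,  6.10432698e-04,  2.67263920e-04,
        1.24900214e-04,  2.22099231e-04, -4.06715770e-04]), 'joint_efforts': array([-3.47576515e-04, -5.10312259e+01, -4.70887008e-02, -2.37716478e+01,
        1.06717116e-02,  7.38250441e-03,  2.84030442e-06]), 'position': array([281.62922442, 612.77631112, 230.23697752]), 'eef_rot': array([ 2.13721034e-01,  9.76894221e-01, -9.84583853e-04, -1.78491996e-04]), 'wrist_force': array([0.9143472 , 0.2088084 , 0.00171062]), 'torque': array([ 0.00316246, -0.0311677 ,  0.0451517 ]), 'finger_gap': 1.0030713677168805}
```

View pics/top0.png

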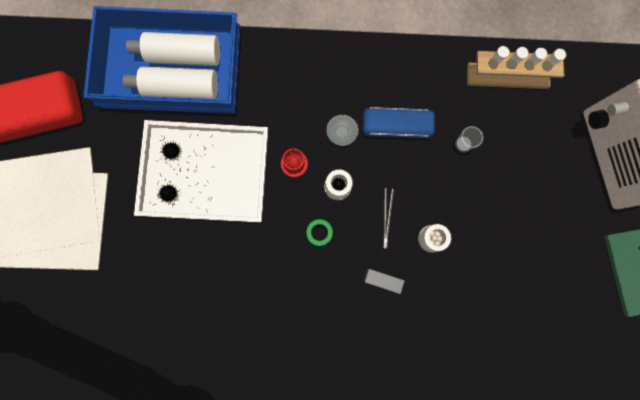

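View pics/scene0.png

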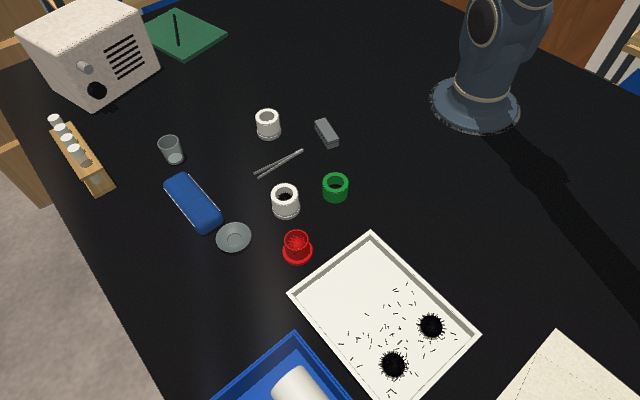

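The top view shows the urchin jar at about (339,184), the gravel jar at (435,238), and the tray at 136–267 × 122–221 with its urchins on the left. A red dish (294,163), a green ring (320,232) and a glass dish (342,130) stand near the urchin jar.

```bash
python3 - <<'E'
from h import *
for n in ['top0','scene0']:
    d=np.load(f'pics/{n}.npz'); P=pts(d); im=d['frame'].astype(int); print(n,d['vfov'],d['world_from_camera'][:3,3])
    boxes={'top0':{'urch':(320,165,358,203),'grav':(415,220,455,256),'green':(300,214,338,250),'red':(276,144,312,180),'glass':(322,112,362,148),'blue':(360,105,437,140),'tweez':(375,185,400,250)},
     'scene0':{'urch':(265,178,305,222),'grav':(250,104,285,142)}}[n]
    for k,(a,b,c,e) in boxes.items():
        Q=P[b:e,a:c].reshape(-1,3); m=Q[:,2]>5
        Q=Q[m]
        if len(Q)==0: print(k,'none');continue
        zt=np.percentile(Q[:,2],90); T=Q[Q[:,2]>zt-6]
        c0,rad=cv2.minEnclosingCircle(T[:,:2].astype(np.float32))
        print(k,len(Q),'zt',zt.round(1),'top n',len(T),'ctr',np.round(c0,1),'r',round(rad,1),'bbox',Q.min(0).round(),Q.max(0).round())
    if n=='top0':
        Q=P[115:228,128:275].reshape(-1,3); C=im[115:228,128:275].reshape(-1,3)
        m=(Q[:,2]>15)&(Q[:,2]<40)&(C.min(1)>100)
        print('tray',cv2.minAreaRect(Q[m][:,:2].astype(np.float32)))
        for u,v in [(171,151),(168,193),(240,171),(201,171),(235,150)]: print(u,v,P[v,u].round(1))
E
```

```text
top0 48.82755710814257 [396.99000896  -6.13445043 972.5989174 ]
urch 681 zt 57.0 top n 316 ctr [499.8 -32.6] r 106.2 bbox [ 397. -102.    5.] [623.  -6. 973.]
grav 746 zt 56.7 top n 331 ctr [ 431.1 -150.3] r 148.2 bbox [ 397. -317.    5.] [506.  -6. 973.]
green 362 zt 43.7 top n 322 ctr [446.4 -15.3] r 50.2 bbox [397. -60.   5.] [511.  21. 973.]
red 615 zt 51.0 top n 137 ctr [521.4  19.4] r 127.0 bbox [397.  -6.   5.] [668.  80. 973.]
glass 737 zt 16.8 top n 421 ctr [566.6 -38.9] r 172.8 bbox [ 397. -107.    5.] [746.  -6. 973.]
blue 2058 zt 43.4 top n 1564 ctr [ 572.4 -131.6] r 215.7 bbox [ 397. -278.    5.] [769.  -6. 973.]
tweez 191 zt 11.0 top n 191 ctr [484.8 -98.6] r 127.5 bbox [ 397. -196.    5.] [581.  -6. 973.]
tray ((596.2633056640625, 240.2769775390625), (270.4466857910156, 210.9160919189453), 88.93036651611328)
171 151 [633.3 306.5  33.8]
168 193 [541.1 305.3  35. ]
240 171 [600.6 160.6   5.9]
201 171 [597.1 246.1   7.7]
235 150 [648.2 174.5   5.7]
scene0 52.85682703614766 [832.27098121 369.9648715  705.16525221]
urch 856 zt 54.3 top n 314 ctr [696.  144.5] r 263.4 bbox [547. -84.   5.] [832. 370. 705.]
grav 653 zt 54.0 top n 218 ctr [638.   40.8] r 382.2 bbox [ 438. -295.    5.] [832. 370. 705.]
```

```bash
python3 - <<'E'
from h import *
for n in ['top0','scene0']:
    d=np.load(f'pics/{n}.npz'); P=pts(d); z=d['z_map']
    boxes={'top0':{'urch':(320,165,358,203),'grav':(415,220,455,256),'green':(300,214,338,250),'red':(276,144,312,180),'glass':(322,112,362,148),'blue':(360,105,437,140)},
     'scene0':{'urch':(265,178,305,222),'grav':(250,104,285,142),'green':(320,168,352,205)}}[n]
    for k,(a,b,c,e) in boxes.items():
        Q=P[b:e,a:c][z[b:e,a:c]>0]; Q=Q[(Q[:,2]>6)&(Q[:,2]<80)]
        zt=np.percentile(Q[:,2],85); T=Q[(abs(Q[:,2]-zt)<5)]
        c0,rad=cv2.minEnclosingCircle(T[:,:2].astype(np.float32))
        print(n,k,len(Q),'zt',zt.round(1),'n',len(T),'ctr',np.round(c0,1),'r',round(rad,1),'mean',T.mean(0).round(1),'bbox',Q.min(0).round(),Q.max(0).round())
E
```

```text
top0 urch 656 zt 56.3 n 310 ctr [575.2 -56.8] r 27.8 mean [574.5 -56.4  55.5] bbox [ 545. -102.    6.] [623. -17.  60.]
top0 grav 722 zt 56.4 n 322 ctr [ 465.1 -266.8] r 27.9 mean [ 465.1 -266.7   55.6] bbox [ 436. -317.    6.] [ 496. -234.   60.]
top0 green 336 zt 43.2 n 307 ctr [469.  -18.7] r 27.9 mean [468.8 -18.5  41.5] bbox [439. -46.   6.] [496.  21.  46.]
top0 red 586 zt 49.2 n 143 ctr [622.6  42. ] r 23.4 mean [622.9  41.9  49.1] bbox [590.  12.   6.] [646.  71.  55.]
top0 glass 685 zt 16.2 n 394 ctr [702.5 -62.8] r 35.6 mean [704.3 -63.2  14.6] bbox [ 668. -107.    6.] [746. -28.  22.]
top0 blue 2023 zt 42.9 n 1500 ctr [ 721.6 -187.6] r 78.9 mean [ 720.2 -187.6   41.4] bbox [ 690. -269.    6.] [ 769. -107.   48.]
scene0 urch 846 zt 53.8 n 301 ctr [574.1 -57.2] r 28.3 mean [574.8 -55.5  53.5] bbox [547. -84.   6.] [604. -26.  56.]
scene0 grav 638 zt 53.5 n 210 ctr [ 463.2 -266.2] r 29.4 mean [ 466.2 -264.9   53. ] bbox [ 438. -295.    7.] [ 494. -237.   56.]
scene0 green 582 zt 40.1 n 272 ctr [468.8 -19.9] r 28.6 mean [469.3 -17.8  39.4] bbox [441. -47.   6.] [496.   9.  43.]
```

apply_moves(rows=[-3.4,-3.05,0.3,0,0,0,1,-3.4,-3.05,0.3,0,0,0,1,-3.4,-3.05,0.3,0,0,0,1,-3.4,-3.05,0.3,0,0,0,1,-3.4,-3.05,0.3,0,0,0,1,-3.4,-3.05,0.3,0,0,0,1,-3.4,-3.05,0.3,0,0,0,1,-3.4,-3.05,0.3,0,0,0,1], force=30)

```text
time: 1.1
position: [427.4, 276.5, 207.0]
eef_rot: [0.214, 0.977, -0.0, -0.0]
wrist_force: [1.2, 0.3, -0.8]
finger_gap: 1.002
```

apply_moves(rows=[-3.4,-3.05,0.3,0,0,0,1,-3.4,-3.05,0.3,0,0,0,1,-3.4,-3.05,0.3,0,0,0,1,-3.4,-3.05,0.3,0,0,0,1,-3.4,-3.05,0.3,0,0,0,1,-3.4,-3.05,0.3,0,0,0,1,-3.4,-3.05,0.3,0,0,0,1,-3.4,-3.05,0.3,0,0,0,1])

```text
time: 2.1
position: [572.6, -58.4, 182.9]
eef_rot: [0.214, 0.977, 0.0, -0.0]
wrist_force: [0.3, 1.1, 0.4]
finger_gap: 1.003
```

apply_moves(rows=[0,0,0,0,0,0,1,0,0,0,0,0,0,1])

```text
time: 2.35
position: [571.9, -56.6, 182.8]
eef_rot: [0.214, 0.977, 0.0, -0.001]
wrist_force: [-0.4, 0.3, -0.1]
finger_gap: 0.998
```

```bash
cat >> h.py <<'E'
from scipy.spatial.transform import Rotation as R
def wpts(d,s):
    z=np.array(d['z_map']);h,w=z.shape;f=h/2/np.tan(np.radians(float(d['vfov']))/2)
    u,v=np.meshgrid(np.arange(w),np.arange(h))
    P=np.stack([(u-float(d['cx']))*z/f,(v-float(d['cy']))*z/f,z,np.ones_like(z)],-1)
    T=(P@np.array(d['tool_from_camera']).T)[...,:3]
    return T@R.from_quat(s['eef_rot']).as_matrix().T+s['position']
def totool(s,t):
    return R.from_quat(s['eef_rot']).as_matrix().T@(np.array(t)-s['position'])/10
E
python3 - <<'E'
from h import *
s=sensors.state(); print(s['time'],s['position'],s['eef_rot'],s['joints'],s['wrist_force'])
d=snap('wrist','w1'); P=wpts(d,s); z=d['z_map']
Q=P[z>0]; near=np.hypot(Q[:,0]-575,Q[:,1]+57)<40
T=Q[near&(Q[:,2]>48)&(Q[:,2]<62)]
print(len(T)); 
if len(T): print(cv2.minEnclosingCircle(T[:,:2].astype(np.float32)),T.mean(0),np.median(T[:,2]))
E
```

```text
2.35 [571.90581551 -56.64225244 182.7904165 ] [ 2.13640124e-01  9.76912177e-01  2.09692550e-04 -6.72437731e-04] [-0.17319281  0.35698806  0.25399466  1.84259298 -0.10840707  0.9566052
  1.26835592] [-0.42852305  0.29228986 -0.07164811]
1723
((573.4005126953125, -58.050437927246094), 27.894718170166016) [571.87542415 -57.39794834  54.53887384] 54.68376042253823
```

View pics/w1.png

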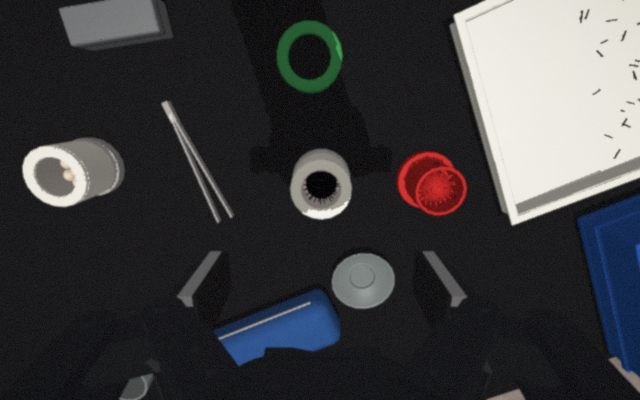

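apply_moves(rows=[-0.22,0,2,0,0,0,1,0,0,2.5,0,0,0,1,0,0,2.5,0,0,0,1,0,0,2.5,0,0,0,1,0,0,2.5,0,0,0,1,0,0,2,0,0,0,1,0,0,1,0,0,0,1,0,0,0,0,0,0,1])

```text
time: 3.4
position: [574.0, -57.1, 33.0]
eef_rot: [0.213, 0.977, 0.0, -0.001]
wrist_force: [0.5, -0.2, -0.5]
finger_gap: 0.999
```

apply_moves(rows=[0,0,1,0,0,0,1,0,0,0.4,0,0,0,1,0,0,0,0,0,0,1])

```text
time: 3.78
position: [574.2, -58.1, 19.1]
eef_rot: [0.214, 0.977, 0.0, -0.0]
wrist_force: [1.0, -0.6, 0.8]
finger_gap: 1.0
```

```bash
python3 - <<'E'
from h import *
snap('scene','s2');snap('wrist','w2')
E
```

```text
(no output)
```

View pics/w2.png

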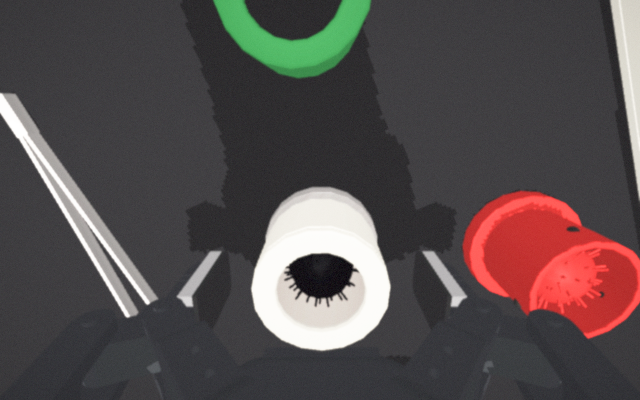

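View pics/s2.png

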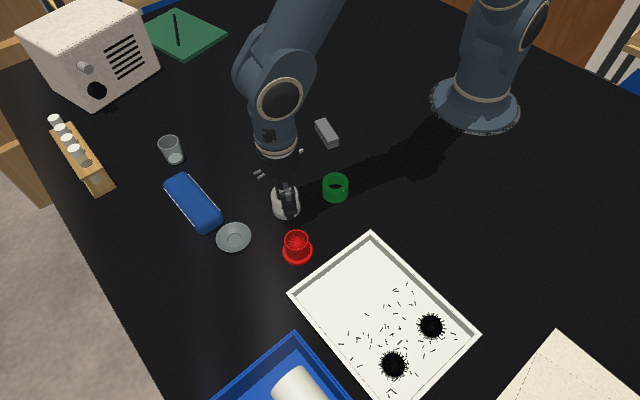

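The cover sits midway between the fingers (tips at x≈223 and 425, cover centre ≈320), and nothing touches yet. I'll close now.

apply_moves(rows=[0,0,0,0,0,0,0.6,0,0,0,0,0,0,0.45,0,0,0,0,0,0,0.3,0,0,0,0,0,0,0.1,0,0,0,0,0,0,-0.3,0,0,0,0,0,0,-0.3,0,0,0,0,0,0,-0.3], force=30)

```text
time: 4.75
position: [574.5, -58.3, 19.6]
eef_rot: [0.214, 0.977, 0.0, 0.0]
wrist_force: [-1.2, -1.0, 6.1]
finger_gap: 0.637
```

```bash
python3 - <<'E'
from h import *
s=sensors.state();print(s)
snap('wrist','w3')
E
```

```text
{'time': 4.75, 'joints': array([-0.12128685,  0.58107265,  0.19835122,  1.94718938, -0.18452458,
        0.63021163,  1.33466297]), 'joint_vel': array([-0.00068209, -0.00051623,  0.0007565 , -0.00119923, -0.00089347,
        0.00139306,  0.00134142]), 'joint_efforts': array([-4.61889803e-01, -4.48347044e+01,  2.51872994e+00, -1.45662233e+01,
       -1.83758223e-01, -3.33713656e-01,  7.39408802e-03]), 'position': array([574.4802018 , -58.32275414,  19.55784112]), 'eef_rot': array([2.13802281e-01, 9.76876943e-01, 5.65686014e-06, 1.49806238e-04]), 'wrist_force': array([-1.15856841, -0.97683726,  6.12918057]), 'torque': array([-0.24259834,  0.28550793, -0.02537546]), 'finger_gap': 0.6371705199166526}
```

View pics/w3.png

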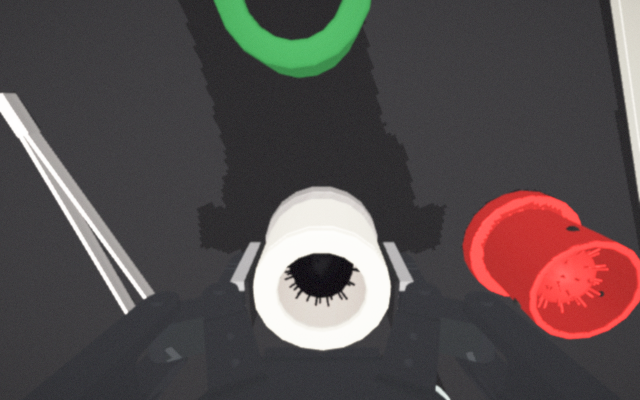

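The fingers hold the cover at a 54 mm gap. The force of 6 N up comes from the fingers swinging down against it. I'll lift slowly and straight.

apply_moves(rows=[0,0,-0.2,0,0,0,-0.3,0,0,-0.4,0,0,0,-0.3,0,0,-0.4,0,0,0,-0.3,0,0,0,0,0,0,-0.3])

```text
time: 5.3
position: [574.6, -58.1, 29.7]
eef_rot: [0.214, 0.977, 0.0, 0.0]
wrist_force: [0.2, 0.2, 0.6]
finger_gap: 0.638
```

```bash
python3 - <<'E'
from h import *
d=snap('scene','s4')
cv2.imwrite('pics/s4c.png',cv2.resize(d['frame'][140:260,220:360,::-1],None,fx=5,fy=5))
E
```

```text
(no output)
```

View pics/s4c.png

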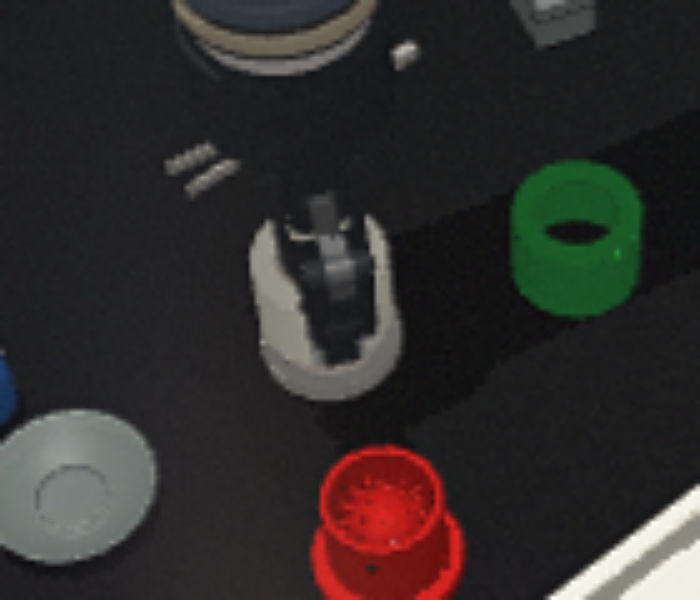

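```bash
python3 - <<'E'
from h import *
d3=np.load('pics/w3.npz'); d=snap('wrist','w4')
for q in (d3,d):
    P=wpts(q,{'eef_rot':q['rot'],'position':q['pos']} ) if 'rot' in q else wpts(d,sensors.state())
    for u,v in [(320,335),(270,290),(372,290),(320,275)]: print(u,v,q['z_map'][v,u].round(1),P[v,u].round(1))
E
```

```text
320 335 130.1 [591.  -66.7  55.3]
270 290 124.7 [563.6 -76.   54.5]
372 290 125.3 [581.  -39.1  54. ]
320 275 134.6 [571.5 -57.7  44.1]
320 335 131.0 [591.7 -66.8  64.5]
270 290 125.0 [563.9 -75.9  64.2]
372 290 124.3 [580.5 -38.8  64.8]
320 275 145.6 [576.9 -60.   44.3]
```

View pics/w4.png

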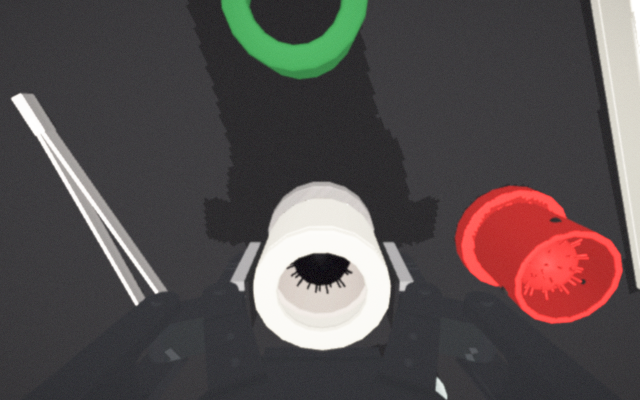

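The lip rose 10 mm (54→64) while the urchin stayed at z≈44, so the cover slides off and the dish stays standing. I'll keep lifting straight, past 41 mm and with margin.

apply_moves(rows=[0,0,-0.4,0,0,0,-0.3,0,0,-0.5,0,0,0,-0.3,0,0,-0.5,0,0,0,-0.3,0,0,-0.5,0,0,0,-0.3,0,0,-0.5,0,0,0,-0.3,0,0,-0.6,0,0,0,-0.3,0,0,-0.8,0,0,0,-0.3,0,0,-1,0,0,0,-0.3])

```text
time: 6.4
position: [574.3, -58.1, 77.8]
eef_rot: [0.214, 0.977, 0.0, -0.0]
wrist_force: [-0.9, -0.1, 0.8]
finger_gap: 0.639
```

apply_moves(rows=[0,0,-1.5,0,0,0,-0.3,0,0,-1.5,0,0,0,-0.3,0,0,-1,0,0,0,-0.3,0,0,0,0,0,0,-0.3])

```text
time: 6.9
position: [575.0, -58.2, 118.4]
eef_rot: [0.214, 0.977, 0.0, 0.001]
wrist_force: [0.7, 0.3, -0.1]
finger_gap: 0.636
```

```bash
python3 - <<'E'
from h import *
d=snap('scene','s5'); s=sensors.state()
cv2.imwrite('pics/s5c.png',cv2.resize(d['frame'][120:260,220:360,::-1],None,fx=4,fy=4))
T=pts(np.load('pics/top0.npz'));z=np.load('pics/top0.npz')['z_map']
# tray rim from scene camera
P=pts(d);Q=P[(d['z_map']>0)];C=d['frame'][d['z_map']>0]
m=(C.min(1)>110)&(Q[:,2]>20)&(Q[:,2]<30)&(Q[:,1]>80)&(Q[:,1]<380)&(Q[:,0]<720)&(Q[:,0]>470)
print('rim',np.percentile(Q[m],[1,99],axis=0)); print(s['position'],totool(s,[596,175,s['position'][2]]))
E
```

```text
rim [[489.61508696 104.55208087  20.51722024]
 [699.7694777  374.68012504  28.29602419]]
[574.4446561  -58.09629306 117.63575454] [7.77402526e+00 2.20805267e+01 4.51955822e-03]
```

View pics/s5c.png

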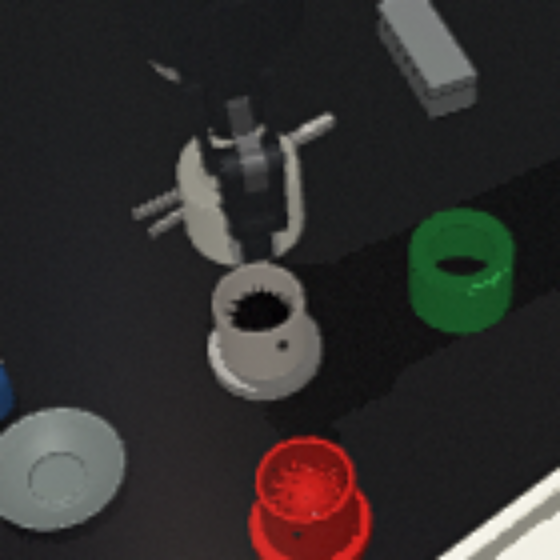

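The cover is clear and the dish stands upright with its urchin (around (285,200) in the full frame). I'll carry the cover over to the tray.

apply_moves(rows=[0.4,1.2,0,0,0,0,-0.3,1,2.9,0,0,0,0,-0.3,1.3,3.6,0,0,0,0,-0.3,1.3,3.6,0,0,0,0,-0.3,1.3,3.6,0,0,0,0,-0.3,1.2,3.4,0,0,0,0,-0.3,0.9,2.6,0,0,0,0,-0.3,0.4,1.2,0,0,0,0,-0.3])

```text
time: 7.95
position: [594.9, 178.3, 116.5]
eef_rot: [0.212, 0.977, 0.0, -0.001]
wrist_force: [-1.1, -0.5, -0.5]
finger_gap: 0.639
```

apply_moves(rows=[0,0,0.5,0,0,0,-0.3,0,0,1.5,0,0,0,-0.3,0,0,2,0,0,0,-0.3,0,0,2,0,0,0,-0.3,0,0,1.5,0,0,0,-0.3,0,0,1,0,0,0,-0.3,0,0,0.5,0,0,0,-0.3,0,0,0,0,0,0,-0.3])

```text
time: 8.95
position: [595.9, 175.3, 27.2]
eef_rot: [0.214, 0.977, 0.0, 0.0]
wrist_force: [0.5, -0.3, -0.6]
finger_gap: 0.634
```

```bash
python3 - <<'E'
from h import *
s=sensors.state(); print(s['position'],s['wrist_force'],s['eef_rot'])
d=snap('scene','s6');snap('wrist','w6')
cv2.imwrite('pics/s6c.png',cv2.resize(d['frame'][200:400,260:500,::-1],None,fx=3,fy=3))
E
```

```text
[595.87408597 175.29492022  27.24989627] [ 0.48470342 -0.32445694 -0.62791698] [2.13698283e-01 9.76899708e-01 5.72726691e-05 3.29100520e-05]
```

View pics/s6c.png

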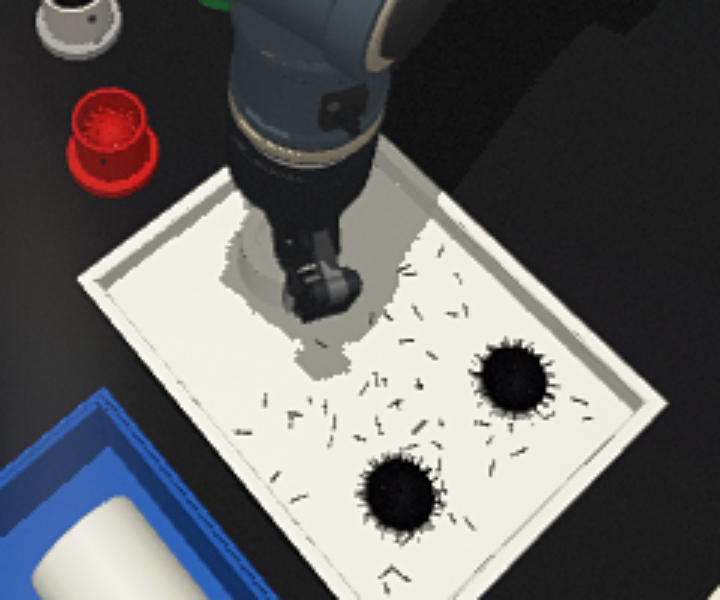

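apply_moves(rows=[0,0,0.6,0,0,0,-0.3,0,0,0.5,0,0,0,-0.3,0,0,0.3,0,0,0,-0.3,0,0,0,0,0,0,-0.3])

```text
time: 9.55
position: [595.5, 175.2, 12.9]
eef_rot: [0.214, 0.977, -0.0, -0.0]
wrist_force: [-0.6, 0.8, -0.5]
finger_gap: 0.633
```

apply_moves(rows=[0,0,0.15,0,0,0,-0.3,0,0,0,0,0,0,-0.3])

```text
time: 9.8
position: [595.8, 175.3, 11.8]
eef_rot: [0.214, 0.977, 0.0, 0.0]
wrist_force: [0.1, -0.1, -1.1]
finger_gap: 0.633
```

apply_moves(rows=[0,0,0.1,0,0,0,-0.3,0,0,0,0,0,0,-0.3])

```text
time: 10.05
position: [595.7, 175.3, 10.8]
eef_rot: [0.214, 0.977, 0.0, -0.0]
wrist_force: [0.2, 0.2, -0.6]
finger_gap: 0.64
```

apply_moves(rows=[0,0,0.1,0,0,0,-0.3,0,0,0,0,0,0,-0.3])

```text
time: 10.3
position: [595.7, 175.2, 9.7]
eef_rot: [0.214, 0.977, 0.0, -0.0]
wrist_force: [-0.2, 0.7, -0.2]
finger_gap: 0.636
```

apply_moves(rows=[0,0,0.1,0,0,0,-0.3,0,0,0,0,0,0,-0.3])

```text
time: 10.55
position: [595.8, 175.3, 9.6]
eef_rot: [0.214, 0.977, 0.0, -0.0]
wrist_force: [-1.2, -0.7, 5.1]
finger_gap: 0.637
```

The force rose to 5 N and z stopped at 9.6, so the rim is on the floor. I'll release gradually and retreat.

apply_moves(rows=[0,0,0,0,0,0,0.32,0,0,0,0,0,0,0.4,0,0,0,0,0,0,0.6,0,0,0,0,0,0,0.8,0,0,0,0,0,0,1,0,0,0,0,0,0,1,0,0,0,0,0,0,1])

```text
time: 11.42
position: [595.8, 175.2, 8.8]
eef_rot: [0.214, 0.977, 0.0, -0.0]
wrist_force: [0.4, -0.1, -0.2]
finger_gap: 1.001
```

```bash
python3 - <<'E'
from h import *
s=sensors.state(); print(s['position'],s['wrist_force'],s['finger_gap'])
snap('wrist','w7')
E
```

```text
[595.76649525 175.23997113   8.7914786 ] [ 0.40829421 -0.05977349 -0.24499375] 1.000925766858319
```

View pics/w7.png

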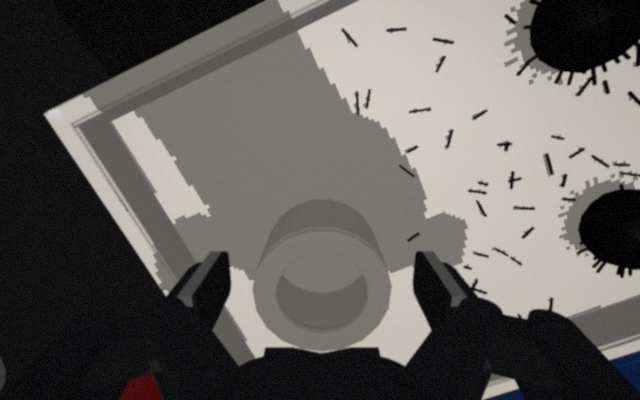

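The cover, centred at (322,290), stands flat with its hole up on the tray floor. The fingers are open and clear on both sides, so I'll retreat upward.

apply_moves(rows=[0,0,-0.5,0,0,0,1,0,0,-1,0,0,0,1,0,0,-2,0,0,0,1,0,0,-3,0,0,0,1,0,0,-4,0,0,0,1,0,0,-4,0,0,0,1,0,0,-2,0,0,0,1,0,0,0,0,0,0,1])

```text
time: 12.48
position: [597.1, 175.6, 177.1]
eef_rot: [0.214, 0.977, 0.002, 0.002]
wrist_force: [0.2, -0.4, -0.8]
finger_gap: 0.999
```

```bash
python3 - <<'E'
from h import *
s=sensors.state(); dw=snap('wrist','w8'); P=wpts(dw,s); Q=P[dw['z_map']>0]
m=(np.hypot(Q[:,0]-596,Q[:,1]-175)<40)&(Q[:,2]>34)&(Q[:,2]<60); T=Q[m]
print('cover',cv2.minEnclosingCircle(T[:,:2].astype(np.float32)),np.median(T[:,2]),np.linalg.lstsq(np.c_[T[:,:2],np.ones(len(T))],T[:,2],rcond=None)[0])
d=snap('scene','s8'); P=pts(d); z=d['z_map']; d0=np.load('pics/scene0.npz'); P0=pts(d0)
for n,(a,b,c,e) in {'dish':(265,178,305,222),'grav':(250,104,285,142)}.items():
  for D,PP in ((d0,P0),(d,P)):
    Q=PP[b:e,a:c][D['z_map'][b:e,a:c]>0]; 
    for lo,hi in ((5,13),(46,60)):
        T=Q[(Q[:,2]>lo)&(Q[:,2]<hi)]
        if len(T)>5: print(n,lo,len(T),T.mean(0).round(1),cv2.minEnclosingCircle(T[:,:2].astype(np.float32)))
E
```

```text
cover ((594.9684448242188, 175.79652404785156), 27.816162109375) 44.62870107315365 [ 2.26034374e-02 -9.23898084e-03  3.25792544e+01]
dish 5 101 [583.3 -39.2   9.2] ((574.6195678710938, -54.64811706542969), 29.36479949951172)
dish 46 345 [575.6 -54.4  52.7] ((574.00732421875, -56.66020584106445), 28.559574127197266)
dish 5 182 [581.3 -44.1   9.4] ((574.008056640625, -56.16166687011719), 30.099571228027344)
dish 46 115 [574.1 -56.7  48.9] ((573.6213989257812, -56.546016693115234), 24.123929977416992)
grav 5 87 [ 473.8 -250.2    8.7] ((465.4157409667969, -265.0352478027344), 29.598491668701172)
grav 46 242 [ 465.9 -264.6   52.3] ((463.19317626953125, -266.1979064941406), 29.39436912536621)
grav 5 83 [ 474.5 -250.4    9. ] ((465.1243591308594, -264.8467712402344), 29.65915298461914)
grav 46 240 [ 466.  -264.7   52.2] ((464.0429992675781, -267.20819091796875), 28.63918685913086)
```

View pics/s8.png

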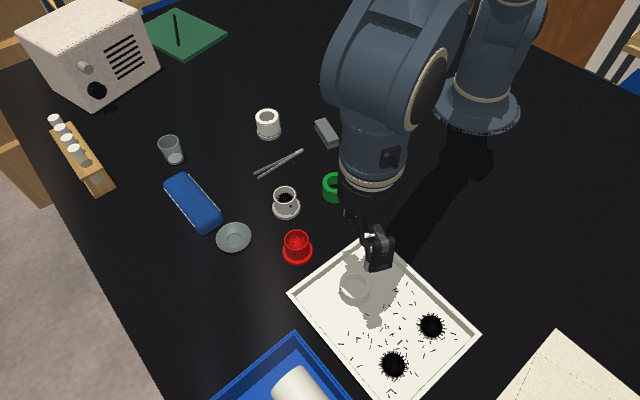

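All checks agree. The cover is at (354,288) in the picture, flat in the empty half with its top at z≈44, and the dish and gravel jar haven't moved.

```bash
python3 -c "
from workcell import r
print(r.hand_in())"
```

```text
the job is handed in; nothing more can be done
None
```

I lifted the urchin jar's cover straight up off its dish, carried it over and set it down, hole up, in the empty half of the tray. Then I opened the gripper, backed off and handed the job in at about 12.5 s.

My last checks, from the camera images after the gripper backed off:
- **Cover:** it stands at about (595, 176) mm, roughly 64 mm from the tray's centre into the empty half. Its top is at z ≈ 44 mm, which matches the rim resting on the tray floor, and its tilt is under about 1.5°.
- **Urchin dish:** it is upright at about (574, −56) mm, which is where it stood at the start to within about 2 mm. Partway through the lift the urchin's height had not changed.
- **Gravel jar:** its cover is within about 1–2 mm of its first measured position.
- **Robot:** the fingers are open and held above the cover, touching nothing.

No check failed. The cameras differed by 1–2 mm on the urchin cover's starting position, which is within their calibration. The hand-in itself gave no verdict.

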